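Consolidate the sample vials and stack the emptied tray

TASK

Of the three blue vial trays, one holds a single vial, one holds two and one is empty. Move the lone vial upright into the free pocket of the tray that holds two, so that tray is full; then stack the emptied tray squarely on top of the other empty one, the same way along. Set things down rather than drop them, do not tip the vial over, and leave the two other vials in their pockets and the beaker and bottle where they are.

Things in the scene. Friction and masses are not known exactly. Their poses are not given: they have to be found in the camera images.
- vial_mid (a point): the lone vial, a closed pink cylinder with a white cap, 28 mm in diameter and 80 mm tall, about 50 g, standing loose in the -x end pocket of its tray. The point is its centre, half-way up (40 mm above its underside); z is its axis.
- source_mid (a point): Tray with the lone vial, to be emptied: blue open tray, 156 (its x) by 56 (its y) by 22 mm high, about 0.12 kg; all walls and floor 3 mm. Two cross walls make three pockets 48 by 50 mm, centred at x = -51, 0, +51 mm. Point: the tray's centre, 11 mm above its underside; x points roughly away from the robot, z up. Lies on the table; grip it across its 56 mm width.
- receiver_mid (a point): Tray with two vials, at x = -51 and 0 mm; the far pocket, x = +51 mm, is free: blue open tray, 156 (its x) by 56 (its y) by 22 mm high, about 0.12 kg; all walls and floor 3 mm. Two cross walls make three pockets 48 by 50 mm, centred at x = -51, 0, +51 mm. Point: the tray's centre, 11 mm above its underside; x points roughly away from the robot, z up. A vial in a pocket has its centre 32 mm above the point.
- empty_mid (a point): Tray empty from the start: blue open tray, 156 (its x) by 56 (its y) by 22 mm high, about 0.12 kg; all walls and floor 3 mm. Two cross walls make three pockets 48 by 50 mm, centred at x = -51, 0, +51 mm. Point: the tray's centre, 11 mm above its underside; x points roughly away from the robot, z up. A tray stacked on it rests on its rim, 22 mm higher.
- vial_b_mid (a point): bystander: vial like the lone one, standing in the pocket at x = -51 mm of the tray with two; point at its centre.
- vial_c_mid (a point): bystander: vial like the lone one, standing in the middle pocket of the tray with two; point at its centre.
- beaker: bystander: clear glass beaker, 70 mm in diameter, 90 mm high, beyond the trays; origin at the centre of its underside.
- bottle: bystander: amber bottle with white cap, 60 mm in diameter, 120 mm high, beyond the trays; origin at the centre of its underside.
Not all that is in view belongs to the job. Leave any orange or yellow look-alike of the part that bears source_mid alone.

How it is judged:
On the way:
1. the tray with two vials is full: the lone vial stands released in its free pocket, the other two still in theirs (x of vial_mid in the frame of receiver_mid between 0.035 and 0.067 m and y of vial_mid in the frame of receiver_mid between -0.016 and 0.016 m and z of vial_mid in the frame of receiver_mid between 0.028 and 0.037 m and angle between each of vial_mid, vial_b_mid, vial_c_mid's own z axis and vertical below 0.15 rad and x of vial_b_mid in the frame of receiver_mid between -0.067 and -0.035 m and y of vial_b_mid in the frame of receiver_mid between -0.016 and 0.016 m and z of vial_b_mid in the frame of receiver_mid between 0.028 and 0.037 m and x of vial_c_mid in the frame of receiver_mid between -0.016 and 0.016 m and y of vial_c_mid in the frame of receiver_mid between -0.016 and 0.016 m and z of vial_c_mid in the frame of receiver_mid between 0.028 and 0.037 m and contact force between vial and the fingers below 0.1 N), for 0.2 s.
At the end, for the whole second after the job is handed in: All three vials stand upright (within about 8 degrees), one in each pocket of the tray that had two, which lies on the table; the emptied tray rests flat on the other empty tray, centred within 15 mm and parallel within 10 degrees; all released and at rest (x of vial_mid in the frame of receiver_mid between 0.035 and 0.067 m and y of vial_mid in the frame of receiver_mid between -0.016 and 0.016 m and z of vial_mid in the frame of receiver_mid between 0.028 and 0.037 m and angle between each of vial_mid, vial_b_mid, vial_c_mid's own z axis and vertical below 0.15 rad and x of vial_b_mid in the frame of receiver_mid between -0.067 and -0.035 m and y of vial_b_mid in the frame of receiver_mid between -0.016 and 0.016 m and z of vial_b_mid in the frame of receiver_mid between 0.028 and 0.037 m and x of vial_c_mid in the frame of receiver_mid between -0.016 and 0.016 m and y of vial_c_mid in the frame of receiver_mid between -0.016 and 0.016 m and z of vial_c_mid in the frame of receiver_mid between 0.028 and 0.037 m and angle between each of receiver_mid, source_mid's own z axis and vertical below 0.1 rad and height (world z) of each of receiver_mid, empty_mid below 0.016 m and horizontal distance between source_mid and empty_mid below 0.015 m and z of source_mid in the frame of empty_mid between 0.018 and 0.026 m and angle between the x axis of source_mid and the x axis of empty_mid, either way round below 0.175 rad and linear speed of each of source, vial below 0.02 m/s); the robot touches nothing.
It fails at once if the vial is tipped more than 45 degrees (angle between vial_mid's own z axis and vertical above 0.785 rad).
It fails at once if the vial is dropped (falls free more than about 25 mm above where it stands in a tray) (height (world z) of vial_mid above 0.07 m and contact force between vial and anything else below 0.005 N).
It fails at once if the tray is dropped from more than about 25 mm above the pile (height (world z) of source_mid above 0.06 m and contact force between source and anything else below 0.005 N).
It fails at once if the beaker or the bottle is moved more than 30 mm (distance of any of beaker, bottle from where it was at the start of the episode above 0.03 m).
It also fails if it takes over 72 s, if anything falls off the work surface, if the arm or the gripper's body presses on something with over 40 N, if the wrist force passes 120 N, or if a joint passes its speed limit or range.

ROBOT

A 6-joint arm with a two-finger parallel gripper is mounted at the origin on the work surface. World frame = base frame: x ahead of the robot, y to its left, z up, the work surface at z = 0. Lengths are in m, angles in rad, forces in N, time in s.
With the tool pointing down it reaches from about 0.425 to 0.95 m from the base axis. Payload 3.5 kg.
Tool frame: the origin (TCP) lies midway between the tips of the shut fingers; the grasp point (between the pads) lies 19 mm behind it; z points along the fingers, y is the direction in which the jaws open and shut (so a half turn about z gives the same grasp; the last joint's range is limited). The gripper opens to 85 mm and grips with 20 to 120 N. Pads are 22 mm wide; open, the fingers measure 114 mm over their backs; the gripper's body (76 mm by 85 mm) begins 54 mm behind the grasp point. The pads swing forward as they close: fully open they stand 13 mm farther back than shut.
Start: joints at [-1.473, 0.286, 1.577, -0, 1.279, -0.15], TCP at [0.166, -0.654, 0.231] pointing down, gripper open.
Joint ranges: [-2.77, 2.77], [-0.9, 2.22], [0.21, 2.48], [-1.53, 4.67], [0.24, 2.81], [-2.84, 2.84]. Speed limits (rad/s): [2.79, 2.79, 3.14, 3.14, 3.14, 3.14].

INTERFACE

Orientations are given as a unit quaternion [x, y, z, w].
In Python, from plant import * gives the robot as it stands.
- The arm moves only by the shell command python3 -m jog 'ROWS' [FORCE]. ROWS is a JSON object of lists of equal length, an entry for each row: "travel": the shift along the world's x, y, z in mm, a list of three; "dr": the turn, a rotation vector about the world's x, y, z in degrees, a list of three; "jaw": the closure in counts, from 0 (fully open) to 255 (shut). In form: {"travel": [[x, y, z], ...], "dr": [[wx, wy, wz], ...], "jaw": [jaw, ...]}. A call has 1 to 5 rows; each row shifts and turns the commanded pose from where the row before left it; what a row does not reach is not made up. A row lasts 1/12 s, in which the tool goes at most 41.7 mm and 7.16 degrees, less where a joint would pass 70% of its speed; a pose out of reach is approached as far as the arm can. A call is refused whole if a number of a shift passes 41.7 or a number of a turn 7.16, either way. A call with a gripper value outside its range is refused whole. The fingers move at their own pace and stop on an object; FORCE is the grip in N (left out, the last holds). Time passes only in rows, so rows that do not move let the fingers close. It gives the time, the measured TCP pose, the force and the opening at its end, in the units of the state.
- get_state(): the state, without advancing time (a new reading comes with each control period).
- read_camera(name): name is "side" or "top" or "wrist"; returns the picture (384x512x3 uint8, red, green, blue); there is no depth.
- camera_info(name): a dict with "K" (3x3 intrinsics, pixels), "k1" (the pictures are not rectified: a ray, as slopes to the right and down, at radius r is drawn at 1 + k1 r^2 times it, then the intrinsics apply), "R" (3x3) and "t" (3): a world point X has camera coordinates R X + t; the wrist camera has in their place "mount" (4x4, takes a point from camera to tool coordinates, whose origin is the TCP and whose axes are the flange's). Camera axes: x right, y down, z forward; pixel columns grow to the right and rows downward; lengths in m; the calibration is good to about 2 mm. A picture is of the moment at which its call begins: read the wrist's pose just before it. camera_info takes no time and is no camera call.
- sign_off(): hands the job in, once; it reports no verdict.
The state is a dict: "time": time; "qpos": joint angles; "dq": joint speeds; "joint_efforts": joint torques, N m; "eef_pos": TCP position; "tcp_rot": TCP orientation; "contact_force": force on the tool from outside, world axes, zero at the start; "wrist_torque": the same for the moment, N m; "opening": opening from 0.0 (shut) to 1.0 (fully open).
Only numpy, scipy, OpenCV 4.12 (cv2) and the standard library are available. Lean on these libraries where they do the work, as an engineer would, in place of code of your own. Each camera call takes 0.05 s, during which the arm holds its last target. There are 200 camera calls.

## Working session

There is one attempt and no reset: what is moved stays moved. The work goes in short steps, Python scripts to look and compute and a shell command to move; the robot and the scene stay as the last step left them, time stands still between calls to the robot, and variables do not carry over. Pictures are saved under pics/ and viewed, about 8 in all and at most 12, crops included, and the job is handed in when it is done.

```bash
mkdir -p pics; cat > h.py <<'E'
from plant import *
import numpy as np, cv2
from scipy.spatial.transform import Rotation as Ro
def cam(name):
    c=camera_info(name); K=np.array(c["K"]); k1=c["k1"]
    if "mount" in c:
        s=get_state(); T=np.eye(4); T[:3,:3]=Ro.from_quat(s["tcp_rot"]).as_matrix(); T[:3,3]=s["eef_pos"]
        M=T@np.array(c["mount"]); C=M[:3,3]; W=M[:3,:3]
    else:
        R=np.array(c["R"]); W=R.T; C=-R.T@np.array(c["t"])
    return K,k1,W,C
def ray(cm,px,z):
    K,k1,W,C=cm
    p=np.atleast_2d(np.array(px,float)); d=np.c_[(p[:,0]-K[0,2])/K[0,0],(p[:,1]-K[1,2])/K[1,1]]
    u=d.copy()
    for _ in range(20): u=d/(1+k1*(u**2).sum(1,keepdims=True))
    D=np.c_[u,np.ones(len(u))]@W.T
    return C+D*((z-C[2])/D[:,2])[:,None]
def save(n,im): cv2.imwrite("pics/"+n,cv2.cvtColor(im,cv2.COLOR_RGB2BGR))
def blobs(im,lo,hi,amin=60):
    h=cv2.cvtColor(im,cv2.COLOR_RGB2HSV); m=cv2.inRange(h,np.array(lo),np.array(hi))
    cs,_=cv2.findContours(m,cv2.RETR_EXTERNAL,cv2.CHAIN_APPROX_NONE)
    return [c for c in cs if cv2.contourArea(c)>amin]
E
python3 - <<'E'
from h import *
print(get_state())
for n in("top","side","wrist"):
    cm=cam(n); im=read_camera(n); save(n+"0.png",im); np.save(n+"0.npy",im); print(n,cm[3],cm[2][:,2],cm[0][0,0],cm[1])
a=cv2.imread("pics/top0.png"); b=cv2.imread("pics/side0.png")
cv2.imwrite("pics/both.png",np.vstack([a,b])[:, :] if 0 else cv2.resize(np.hstack([a,b]),(800,300)))
E
```

```text
{'time': 0.0, 'qpos': array([-1.47298622e+00,  2.87152456e-01,  1.57820619e+00,  6.53469476e-06,
        1.27858531e+00, -1.49973313e-01]), 'dq': array([5.68072724e-04, 1.90226646e-05, 1.63131142e-03, 8.39230454e-04,
       3.92781743e-04, 2.49107705e-03]), 'joint_efforts': array([-7.68102109e-04, -4.05985129e+01, -2.92624050e+01, -1.86528096e-04,
        5.89447736e-03,  3.69736071e-06]), 'eef_pos': array([ 0.16552954, -0.65370255,  0.22994018]), 'tcp_rot': array([ 9.92334665e-01,  1.23573989e-01,  3.37859634e-05, -1.17516592e-03]), 'contact_force': array([-0.09140866, -0.26202417,  0.33202403]), 'wrist_torque': array([-0.05462793,  0.0263821 ,  0.02688363]), 'opening': 0.9968173176511459}
top [ 0.30989224 -0.11867441  1.20446584] [ 1.86934731e-01 -3.41348635e-04 -9.82372277e-01] 361.8981794542625 -0.09716348081154715
side [0.07699072 0.6752577  0.88152345] [ 0.36825387 -0.65442422 -0.66039232] 433.09657121001055 -0.1191339064407061
wrist [ 0.22866693 -0.63830827  0.37326933] [-0.25143074 -0.06247728 -0.9658567 ] 280.66512168049604 -0.02808554712705943
```

View pics/top0.png

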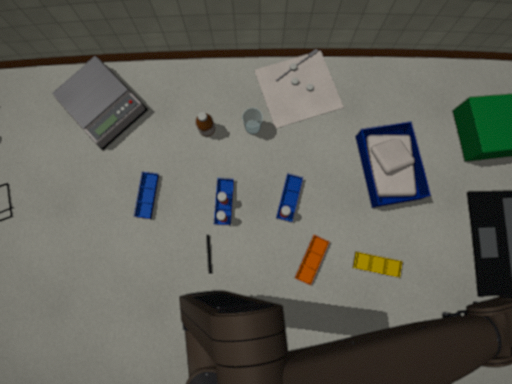

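View pics/side0.png

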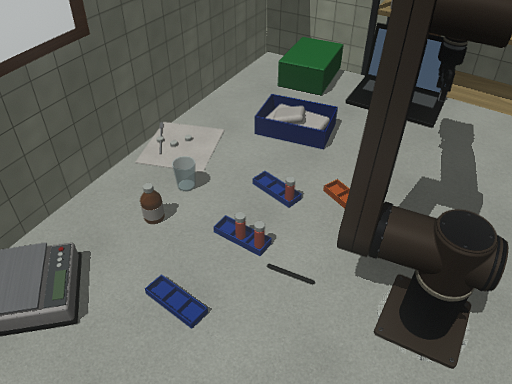

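Top view: blue trays at (147,195) empty, (224,201) with two vials and (290,197) with one vial. Look-alikes are orange at (312,260), yellow at (378,264), and a larger dark-blue box at (393,165). Source is (290,197): blue, with one vial at its near end. The beaker is at (252,121) and the bottle at (205,122).

```bash
python3 - <<'E'
from h import *
im=np.load("top0.npy"); cm=cam("top")
out=cv2.resize(im[160:240,125:325],None,fx=4,fy=4,interpolation=cv2.INTER_CUBIC)
for c in blobs(im,(105,120,40),(130,255,255),300):
    r=cv2.minAreaRect(c)
    if max(r[1])>70: continue
    b=cv2.boxPoints(r); w=ray(cm,b,0.018)[:,:2]; ce=w.mean(0)
    e=[w[1]-w[0],w[2]-w[1]]; e.sort(key=np.linalg.norm); l=e[1]*np.sign(e[1][0])
    print(np.round(r[0]),'c',np.round(ce*1000),'size',np.round([np.linalg.norm(x)*1000 for x in e]),'yaw',np.round(np.degrees(np.arctan2(l[1],l[0])),1))
    cv2.polylines(out,[((b-[125,160])*4).astype(int)],True,(0,255,0),1)
print('cap lone', ray(cm,[(286.5,210.5)],0.083))
save("crop1.png",out)
E
```

```text
[224. 201.] c [506. -13.] size [ 55. 153.] yaw -4.2
[289. 198.] c [ 516. -232.] size [ 54. 153.] yaw -15.5
[146. 195.] c [533. 249.] size [ 57. 152.] yaw -7.6
cap lone [[ 0.46285143 -0.21503616  0.083     ]]
```

View pics/crop1.png

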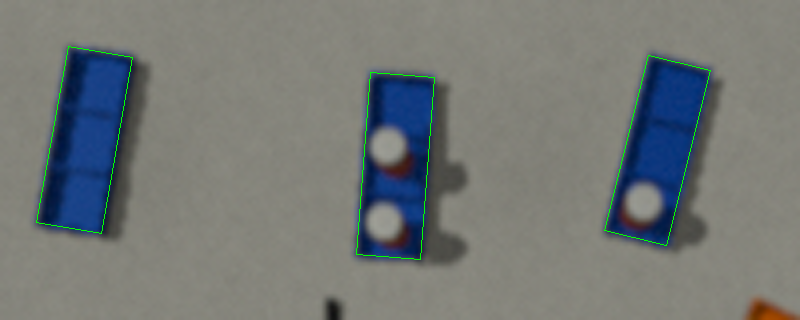

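Boxes fit the trays with the right sizes (about 55 × 153 mm). Moving to above the lone vial, turning -30° so the jaws lie across the source tray.

```bash
python3 -m jog '{"travel":[[20,29,0],[20,29,0],[20,29,0],[20,29,0],[20,29,0]],"dr":[[0,0,-2],[0,0,-2],[0,0,-2],[0,0,-2],[0,0,-2]],"jaw":[0,0,0,0,0]}' 30
python3 -m jog '{"travel":[[20,29,0],[20,29,0],[20,29,0],[20,29,0],[20,29,0]],"dr":[[0,0,-2],[0,0,-2],[0,0,-2],[0,0,-2],[0,0,-2]],"jaw":[0,0,0,0,0]}'
python3 -m jog '{"travel":[[20,29,0],[20,29,0],[20,29,0],[20,29,0],[20,29,0]],"dr":[[0,0,-2],[0,0,-2],[0,0,-2],[0,0,-2],[0,0,-2]],"jaw":[0,0,0,0,0]}'
python3 -m jog '{"travel":[[0,0,-10],[0,0,0]],"dr":[[0,0,0],[0,0,0]],"jaw":[0,0]}'
python3 - <<'E'
from h import *
s=get_state(); print(s["eef_pos"],Ro.from_quat(s["tcp_rot"]).as_matrix()[:,0],s["qpos"])
cm=cam("wrist"); im=read_camera("wrist"); np.save("w1.npy",im); save("w1.png",im)
for c in blobs(im,(105,120,40),(130,255,255),300):
    r=cv2.minAreaRect(c); b=cv2.boxPoints(r); w=ray(cm,b,0.018)[:,:2]*1000
    print(np.round(b).tolist(),np.round(w).tolist(),np.round(w.mean(0)))
E
```

```text
time: 0.57
eef_pos: [0.2661, -0.5077, 0.2308]
tcp_rot: [0.999, 0.036, -0.0, -0.0]
contact_force: [0.5, -0.3, -0.1]
opening: 1.001
time: 0.98
eef_pos: [0.3661, -0.3626, 0.231]
tcp_rot: [0.999, -0.052, -0.0, -0.0]
contact_force: [0.9, -0.5, -1.3]
opening: 0.996
time: 1.4
eef_pos: [0.4661, -0.2176, 0.2312]
tcp_rot: [0.99, -0.138, -0.0, -0.0]
contact_force: [1.0, -0.7, 0.3]
opening: 0.996
time: 1.57
eef_pos: [0.4653, -0.2173, 0.2194]
tcp_rot: [0.991, -0.135, -0.002, -0.001]
contact_force: [-0.8, 0.3, -0.7]
opening: 0.999
[ 0.4653444  -0.21730751  0.21935122] [ 0.9633145  -0.26835596 -0.00320295] [-6.34477167e-01 -6.11118563e-02  1.97844953e+00 -3.38945967e-04
  1.22755978e+00  1.20812257e+00]
[[44.0, 131.0], [93.0, 114.0], [134.0, 236.0], [85.0, 253.0]] [[588.0, 11.0], [588.0, -55.0], [430.0, -44.0], [425.0, 31.0]] [508. -14.]
[[229.0, 61.0], [277.0, 61.0], [277.0, 195.0], [229.0, 195.0]] [[600.0, -228.0], [585.0, -280.0], [433.0, -241.0], [450.0, -182.0]] [ 517. -233.]
[[453.0, 0.0], [511.0, 0.0], [511.0, 101.0], [453.0, 101.0]] [[595.0, -482.0], [580.0, -546.0], [471.0, -540.0], [489.0, -470.0]] [ 534. -510.]
```

View pics/w1.png

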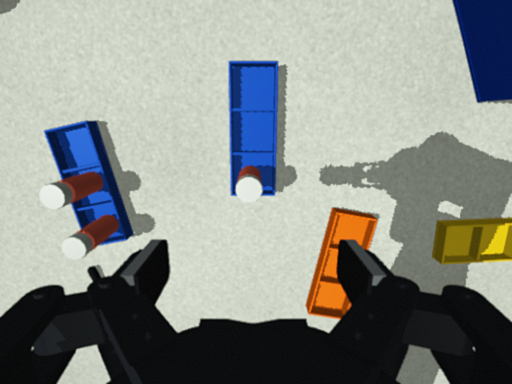

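The wrist view shows the source tray upright at (253,128), with jaws and tray aligned. The lone cap is at (249,188), and the two vials stand in the tray at left. I'll refine the cap position.

```bash
python3 - <<'E'
from h import *
im=np.load("w1.npy"); cm=cam("wrist")
for c in blobs(im,(0,0,185),(180,60,255),150):
    m=cv2.moments(c); p=(m["m10"]/m["m00"],m["m01"]/m["m00"]); r=cv2.minAreaRect(c)
    if max(r[1])<60: print(np.round(p),np.round(r[1]),np.round(ray(cm,[p],0.083)*1000))
print(ray(cm,[(249,188)],.083)*1000)
E
```

```text
[ 85. 368.] [37. 51.] [[297.  49.  83.]]
[493. 283.] [59. 45.] [[ 281. -456.   83.]]
[450. 208.] [23. 12.] [[ 387. -414.   83.]]
[[ 465.74873344 -215.26130493   83.        ]]
```

Cap (466,-215) agrees with the top view (463,-215). Descending to TCP z of about 40 mm and gripping.

```bash
python3 -m jog '{"travel":[[0,2,-36],[0,0,-36],[0,0,-36],[0,0,-36],[0,0,-34]],"dr":[[0,0,0],[0,0,0],[0,0,0],[0,0,0],[0,0,0]],"jaw":[0,0,0,0,0]}' 30
python3 -m jog '{"travel":[[0,0,0],[0,0,0],[0,0,0],[0,0,0],[0,0,0]],"dr":[[0,0,0],[0,0,0],[0,0,0],[0,0,0],[0,0,0]],"jaw":[0,255,255,255,255]}' 30
python3 -m jog '{"travel":[[0,0,0],[0,0,0],[0,0,0],[0,0,0],[0,0,0]],"dr":[[0,0,0],[0,0,0],[0,0,0],[0,0,0],[0,0,0]],"jaw":[255,255,255,255,255]}' 30
```

```text
time: 2.03
eef_pos: [0.4645, -0.2187, 0.0418]
tcp_rot: [0.99, -0.139, -0.0, 0.0]
contact_force: [0.3, -0.1, -0.2]
opening: 0.998
time: 2.45
eef_pos: [0.4673, -0.2189, 0.0463]
tcp_rot: [0.99, -0.138, 0.002, 0.001]
contact_force: [-0.0, -0.4, -0.4]
opening: 0.453
time: 2.87
eef_pos: [0.4671, -0.2185, 0.0458]
tcp_rot: [0.991, -0.137, 0.002, 0.001]
contact_force: [-1.9, -0.4, 6.1]
opening: 0.318
```

Vial gripped (opening 0.318 ≈ 27 mm). Lifting and carrying it to above the free pocket (558,-17).

```bash
python3 -m jog '{"travel":[[0,0,15],[0,0,20],[0,0,25],[9,20,0],[11,25,0]],"dr":[[0,0,0],[0,0,0],[0,0,0],[0,0,1.3],[0,0,1.4]],"jaw":[255,255,255,255,255]}' 30
python3 -m jog '{"travel":[[11,25,0],[11,25,0],[11,25,0],[11,25,0],[11,25,0]],"dr":[[0,0,1.4],[0,0,1.4],[0,0,1.4],[0,0,1.4],[0,0,1.4]],"jaw":[255,255,255,255,255]}'
python3 -m jog '{"travel":[[9,20,0],[7,11,0],[0,0,0],[0,0,0]],"dr":[[0,0,1.3],[0,0,0.6],[0,0,0],[0,0,0]],"jaw":[255,255,255,255]}'
python3 - <<'E'
from h import *
s=get_state(); print(s["eef_pos"],s["opening"])
cm=cam("wrist"); im=read_camera("wrist"); np.save("w2.npy",im); save("w2.png",im)
for c in blobs(im,(105,120,40),(130,255,255),300):
    r=cv2.minAreaRect(c); b=cv2.boxPoints(r); w=ray(cm,b,0.02)[:,:2]*1000
    print(np.round(b).tolist(),np.round(w).tolist(),np.round(w.mean(0)))
E
```

```text
time: 3.28
eef_pos: [0.4871, -0.1739, 0.1063]
tcp_rot: [0.993, -0.115, 0.003, 0.001]
contact_force: [-0.3, -0.4, -1.1]
opening: 0.322
time: 3.7
eef_pos: [0.541, -0.0459, 0.1038]
tcp_rot: [0.999, -0.052, 0.0, 0.0]
contact_force: [0.0, -0.7, 0.1]
opening: 0.317
time: 4.03
eef_pos: [0.5566, -0.0163, 0.1034]
tcp_rot: [0.999, -0.036, -0.0, 0.0]
contact_force: [0.1, -0.8, -0.9]
opening: 0.321
[ 0.55663387 -0.01627001  0.10341837] 0.3207985905404796
[[0.0, 322.0], [0.0, 197.0], [19.0, 197.0], [19.0, 322.0]] [[453.0, 239.0], [577.0, 198.0], [576.0, 181.0], [452.0, 220.0]] [515. 210.]
[[218.0, 166.0], [286.0, 166.0], [286.0, 244.0], [218.0, 244.0]] [[589.0, 9.0], [585.0, -46.0], [517.0, -43.0], [521.0, 16.0]] [553. -16.]
[[424.0, 293.0], [492.0, 126.0], [559.0, 153.0], [492.0, 320.0]] [[457.0, -171.0], [606.0, -213.0], [580.0, -274.0], [420.0, -241.0]] [ 516. -225.]
```

View pics/w2.png

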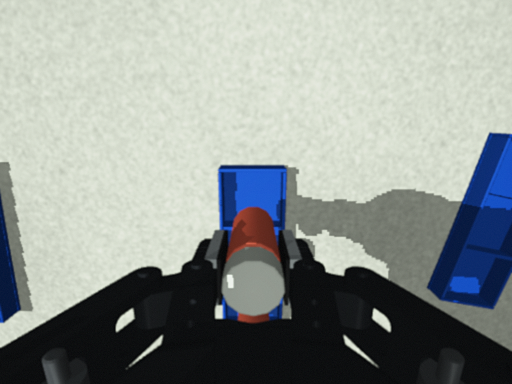

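The held vial hangs straight at (252,270) over the free pocket. The far rim at row 166 puts the pocket at about (560,-18). Shifting slightly and lowering.

```bash
python3 -m jog '{"travel":[[2,-1,-15],[0,0,-15],[0,0,-12],[0,0,-8],[0,0,-4]],"dr":[[0,0,0],[0,0,0],[0,0,0],[0,0,0],[0,0,0]],"jaw":[255,255,255,255,255]}'
python3 -m jog '{"travel":[[0,0,-2],[0,0,0],[0,0,0]],"dr":[[0,0,0],[0,0,0],[0,0,0]],"jaw":[255,255,255]}'
```

```text
time: 4.5
eef_pos: [0.5573, -0.0179, 0.0477]
tcp_rot: [0.999, -0.037, -0.001, -0.0]
contact_force: [-0.3, -0.3, -0.3]
opening: 0.323
time: 4.75
eef_pos: [0.559, -0.0176, 0.0479]
tcp_rot: [0.999, -0.037, 0.0, 0.0]
contact_force: [-0.3, -0.6, -0.5]
opening: 0.32
```

```bash
python3 -m jog '{"travel":[[0,0,-1.5],[0,0,0],[0,0,0]],"dr":[[0,0,0],[0,0,0],[0,0,0]],"jaw":[255,255,255]}'
python3 -m jog '{"travel":[[0,0,-1],[0,0,0],[0,0,0]],"dr":[[0,0,0],[0,0,0],[0,0,0]],"jaw":[255,255,255]}'
```

```text
time: 5.0
eef_pos: [0.5588, -0.0174, 0.0462]
tcp_rot: [0.999, -0.037, 0.0, 0.0]
contact_force: [-0.5, -0.0, 0.0]
opening: 0.321
time: 5.25
eef_pos: [0.5591, -0.0174, 0.0458]
tcp_rot: [0.999, -0.037, 0.0, 0.0]
contact_force: [-0.6, -0.3, 4.9]
opening: 0.316
```

Contact felt at 4.9 N, at the same height as it was picked up. Releasing slowly, then retreating upward.

```bash
python3 -m jog '{"travel":[[0,0,0],[0,0,0],[0,0,0],[0,0,0],[0,0,0]],"dr":[[0,0,0],[0,0,0],[0,0,0],[0,0,0],[0,0,0]],"jaw":[140,120,80,40,0]}'
python3 -m jog '{"travel":[[0,0,0],[0,0,0],[0,0,10],[0,0,25],[0,0,35]],"dr":[[0,0,0],[0,0,0],[0,0,0],[0,0,0],[0,0,0]],"jaw":[0,0,0,0,0]}'
python3 -m jog '{"travel":[[0,0,35],[0,0,35],[0,-30,15],[0,-10,0],[0,0,0]],"dr":[[0,0,0],[0,0,0],[0,0,0],[0,0,0],[0,0,0]],"jaw":[0,0,0,0,0]}'
python3 - <<'E'
from h import *
s=get_state(); print(s["eef_pos"],s["opening"])
cw=cam("wrist"); ct=cam("top"); a=read_camera("wrist"); b=read_camera("top"); d=read_camera("side")
np.save("w3.npy",a);np.save("t3.npy",b)
o=np.hstack([cv2.resize(a,(400,300)),cv2.resize(d[150:330,130:370],(400,300))])
save("v3.png",o)
for n,cm,im in(("w",cw,a),("t",ct,b)):
  for c in blobs(im,(105,120,40),(130,255,255),300):
    r=cv2.minAreaRect(c); bb=cv2.boxPoints(r); w=ray(cm,bb,0.02)[:,:2]*1000
    print(n,np.round(bb).tolist(),np.round(w).tolist(),np.round(w.mean(0)))
E
```

```text
time: 5.67
eef_pos: [0.5584, -0.0173, 0.0445]
tcp_rot: [0.999, -0.037, -0.0, -0.0]
contact_force: [-0.2, -0.9, -0.9]
opening: 0.93
time: 6.08
eef_pos: [0.5561, -0.0169, 0.1129]
tcp_rot: [0.999, -0.037, -0.004, -0.001]
contact_force: [0.5, -0.4, -0.6]
opening: 0.996
time: 6.5
eef_pos: [0.5594, -0.0593, 0.2019]
tcp_rot: [0.999, -0.038, 0.002, 0.001]
contact_force: [-0.1, 0.7, -0.7]
opening: 0.999
[ 0.55935358 -0.05926152  0.20186219] 0.998727628700479
w [[191.0, 160.0], [239.0, 158.0], [243.0, 280.0], [196.0, 282.0]] [[588.0, 9.0], [586.0, -46.0], [428.0, -37.0], [431.0, 25.0]] [508. -13.]
w [[-0.0, 155.0], [46.0, 155.0], [46.0, 276.0], [0.0, 276.0]] [[613.0, 234.0], [608.0, 179.0], [453.0, 221.0], [456.0, 285.0]] [532. 230.]
w [[350.0, 251.0], [391.0, 129.0], [441.0, 145.0], [400.0, 268.0]] [[458.0, -176.0], [607.0, -221.0], [584.0, -281.0], [429.0, -242.0]] [ 519. -230.]
t [[276.0, 217.0], [287.0, 174.0], [302.0, 178.0], [291.0, 221.0]] [[450.0, -185.0], [596.0, -226.0], [582.0, -277.0], [436.0, -236.0]] [ 516. -231.]
t [[134.0, 215.0], [142.0, 171.0], [158.0, 174.0], [150.0, 218.0]] [[463.0, 286.0], [613.0, 266.0], [602.0, 210.0], [452.0, 232.0]] [532. 248.]
t [[355.0, 131.0], [412.0, 118.0], [430.0, 196.0], [373.0, 209.0]] [[744.0, -467.0], [792.0, -679.0], [512.0, -712.0], [470.0, -509.0]] [ 629. -592.]
```

View pics/v3.png

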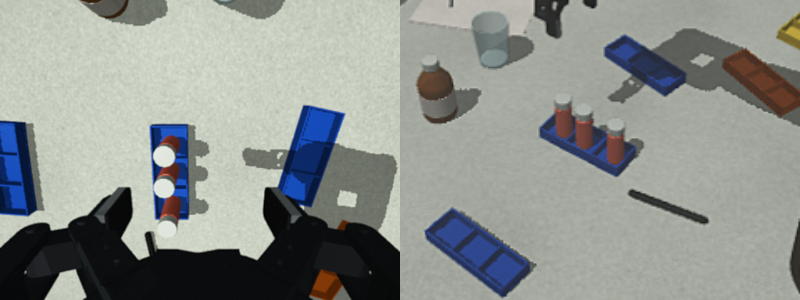

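All three vials stand in the receiver tray, one per pocket, and the source tray is still at (516,-231). Next I'll go over it and grip its width at the centre.

```bash
python3 -m jog '{"travel":[[-8.5,-34.5,0],[-8.5,-34.5,0],[-8.5,-34.5,0],[-8.5,-34.5,0],[-8.5,-34.5,0]],"dr":[[0,0,-2.3],[0,0,-2.3],[0,0,-2.3],[0,0,-2.2],[0,0,-2.2]],"jaw":[0,0,0,0,0]}'
python3 -m jog '{"travel":[[0,0,0],[0,0,-35],[0,0,-35],[0,0,-35],[0,0,-35]],"dr":[[0,0,0],[0,0,0],[0,0,0],[0,0,0],[0,0,0]],"jaw":[0,0,0,0,0]}'
python3 -m jog '{"travel":[[0,0,-25],[0,0,-12],[0,0,0],[0,0,0]],"dr":[[0,0,0],[0,0,0],[0,0,0],[0,0,0]],"jaw":[0,0,0,0]}'
python3 - <<'E'
from h import *
s=get_state(); print(s["eef_pos"],s["contact_force"])
cw=cam("wrist"); a=read_camera("wrist"); save("w4.png",a)
E
```

```text
time: 7.07
eef_pos: [0.5149, -0.2296, 0.1977]
tcp_rot: [0.991, -0.135, -0.002, -0.001]
contact_force: [0.3, 0.4, -1.1]
opening: 1.0
time: 7.48
eef_pos: [0.5153, -0.2279, 0.0569]
tcp_rot: [0.991, -0.134, -0.001, -0.001]
contact_force: [1.5, -0.6, -0.6]
opening: 0.998
time: 7.82
eef_pos: [0.516, -0.2289, 0.0223]
tcp_rot: [0.991, -0.134, -0.001, -0.0]
contact_force: [1.0, -1.4, 0.7]
opening: 1.0
[ 0.51599701 -0.22890474  0.02229493] [ 0.96176734 -1.37760635  0.6729728 ]
```

View pics/w4.png

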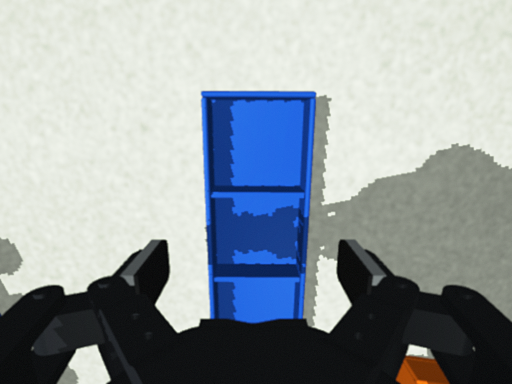

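The fingers straddle the tray, with tray centre near column 258 and finger midpoint near 254. Going down 20 mm and closing.

```bash
python3 -m jog '{"travel":[[0,-2,-12],[0,0,-8],[0,0,0],[0,0,0],[0,0,0]],"dr":[[0,0,0],[0,0,0],[0,0,0],[0,0,0],[0,0,0]],"jaw":[0,0,60,255,255]}' 40
python3 -m jog '{"travel":[[0,0,0],[0,0,0],[0,0,0],[0,0,0],[0,0,0]],"dr":[[0,0,0],[0,0,0],[0,0,0],[0,0,0],[0,0,0]],"jaw":[255,255,255,255,255]}' 40
```

```text
time: 8.28
eef_pos: [0.5164, -0.2322, 0.0034]
tcp_rot: [0.991, -0.135, 0.0, 0.0]
contact_force: [2.7, -0.2, -0.6]
opening: 0.646
time: 8.7
eef_pos: [0.5163, -0.232, 0.0032]
tcp_rot: [0.991, -0.135, 0.0, 0.0]
contact_force: [-0.1, -0.4, 1.4]
opening: 0.645
```

Tray gripped (0.645 ≈ 55 mm). Lifting 140 mm to clear the vials and carrying it across to the empty tray.

```bash
python3 -m jog '{"travel":[[0,0,10],[0,0,30],[0,0,35],[0,0,35],[0,0,30]],"dr":[[0,0,0],[0,0,0],[0,0,0],[0,0,0],[0,0,0]],"jaw":[255,255,255,255,255]}'
python3 -m jog '{"travel":[[0,15,0],[0,28,0],[1,34,0],[1,34,0],[1,34,0]],"dr":[[0,0,0],[0,0,0.5],[0,0,0.5],[0,0,0.5],[0,0,0.5]],"jaw":[255,255,255,255,255]}'
python3 -m jog '{"travel":[[1,34,0],[1,34,0],[1,34,0],[1,34,0],[1,34,0]],"dr":[[0,0,0.5],[0,0,0.5],[0,0,0.5],[0,0,0.5],[0,0,0.5]],"jaw":[255,255,255,255,255]}'
python3 -m jog '{"travel":[[2,34,0],[2,34,0],[2,34,0],[2,34,0],[2,20,0]],"dr":[[0,0,0.7],[0,0,0.7],[0,0,0.7],[0,0,0.7],[0,0,0.6]],"jaw":[255,255,255,255,255]}'
python3 -m jog '{"travel":[[0,0,0],[0,0,0]],"dr":[[0,0,0],[0,0,0]],"jaw":[255,255]}'
python3 - <<'E'
from h import *
s=get_state(); print(s["eef_pos"],Ro.from_quat(s["tcp_rot"]).as_matrix()[:,0])
cw=cam("wrist"); a=read_camera("wrist"); t=read_camera("top"); sd=read_camera("side"); save("w5.png",np.hstack([cv2.resize(a,(400,300)),cv2.resize(sd[150:360,50:330],(400,300))])); np.save("w5.npy",a)
E
```

```text
time: 9.12
eef_pos: [0.5161, -0.2318, 0.1454]
tcp_rot: [0.991, -0.135, 0.0, 0.0]
contact_force: [0.7, -0.0, -1.5]
opening: 0.644
time: 9.53
eef_pos: [0.5181, -0.085, 0.1424]
tcp_rot: [0.993, -0.118, -0.001, -0.0]
contact_force: [0.8, 0.8, -0.9]
opening: 0.643
time: 9.95
eef_pos: [0.5229, 0.0852, 0.1423]
tcp_rot: [0.995, -0.096, -0.001, -0.0]
contact_force: [0.1, -0.1, -0.4]
opening: 0.64
time: 10.37
eef_pos: [0.5327, 0.2424, 0.1422]
tcp_rot: [0.998, -0.065, -0.001, -0.0]
contact_force: [0.4, -0.6, -1.0]
opening: 0.642
time: 10.53
eef_pos: [0.533, 0.2401, 0.1421]
tcp_rot: [0.998, -0.065, -0.001, 0.0]
contact_force: [0.3, 0.7, -0.9]
opening: 0.644
[0.53300765 0.24007384 0.14205619] [ 0.99152761 -0.12988727 -0.00151577]
```

View pics/w5.png

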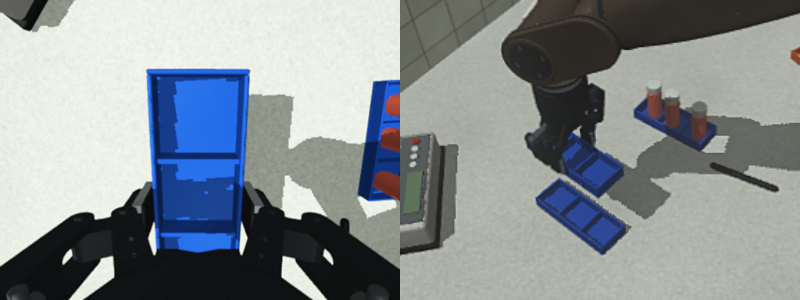

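Held tray is level and ahead of the fingers (rim at rows ~90 full scale), 10 mm short in y. I'll compute the held tray's centre from its far rim.

```bash
python3 - <<'E'
from h import *
a=np.load("w5.npy"); cm=cam("wrist"); z=get_state()["eef_pos"][2]+.019
c=max(blobs(a[:150,150:400],(105,120,40),(130,255,255),300),key=cv2.contourArea).reshape(-1,2)+[150,0]
top=c[c[:,1]<c[:,1].min()+4]; l,r=top[top[:,0].argmin()],top[top[:,0].argmax()]
w=ray(cm,[l,r],z)[:,:2]*1000; d=w[0]-w[1]; print(l,r,np.round(w),np.linalg.norm(d))
d/=np.linalg.norm(d); n=np.array([d[1],-d[0]]); print('centre',w.mean(0)-78*n*np.sign(n[0]),'yaw',np.degrees(np.arctan2(*(n*np.sign(n[0]))[::-1])))
E
```

```text
[187  91] [319  91] [[615. 255.]
 [607. 200.]] 55.13254125963803
centre [533.52826241 237.70698219] yaw -7.676472372138759
```

Held tray centre is (533,238) and yaw -7.7° (width checks at 55 mm), so it needs +10 mm in y. Lowering to about 12 mm above the rim for a look.

```bash
python3 -m jog '{"travel":[[0,5,-20],[-1,5,-30],[0,0,-30],[0,0,-18],[0,0,-7]],"dr":[[0,0,0],[0,0,0],[0,0,0],[0,0,0],[0,0,0]],"jaw":[255,255,255,255,255]}'
python3 -m jog '{"travel":[[0,0,0],[0,0,0]],"dr":[[0,0,0],[0,0,0]],"jaw":[255,255]}'
python3 - <<'E'
from h import *
sd=read_camera("side"); t=read_camera("top"); save("s6.png",np.hstack([cv2.resize(t[140:260,80:240],(400,300),interpolation=cv2.INTER_CUBIC),cv2.resize(sd[240:345,110:250],(400,300),interpolation=cv2.INTER_CUBIC)]))
E
```

```text
time: 11.1
eef_pos: [0.5304, 0.2471, 0.034]
tcp_rot: [0.998, -0.067, -0.003, 0.001]
contact_force: [-0.2, -0.6, -1.0]
opening: 0.642
time: 11.27
eef_pos: [0.5337, 0.2485, 0.0385]
tcp_rot: [0.998, -0.067, 0.0, -0.0]
contact_force: [1.3, -0.5, -0.4]
opening: 0.648
```

View pics/s6.png

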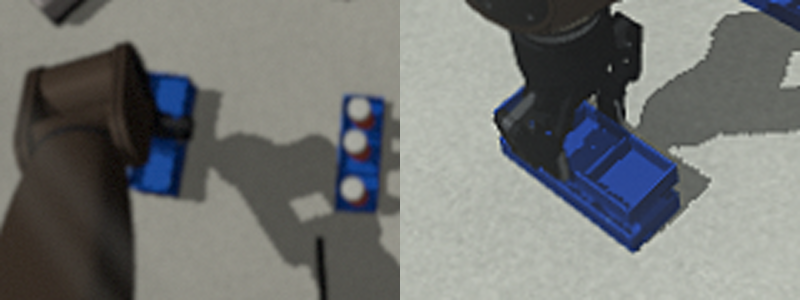

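Side crop: the upper tray's near corner at (632,222) is straight above the lower one's at (632,250), and the edges are parallel. Lowering until contact.

```bash
python3 -m jog '{"travel":[[0,0,-6],[0,0,-4],[0,0,-2],[0,0,0],[0,0,0]],"dr":[[0,0,0],[0,0,0],[0,0,0],[0,0,0],[0,0,0]],"jaw":[255,255,255,255,255]}'
python3 -m jog '{"travel":[[0,0,-1.5],[0,0,0],[0,0,0]],"dr":[[0,0,0],[0,0,0],[0,0,0]],"jaw":[255,255,255]}'
```

```text
time: 11.78
eef_pos: [0.5329, 0.2491, 0.0257]
tcp_rot: [0.998, -0.066, -0.0, 0.0]
contact_force: [0.1, -0.8, -1.3]
opening: 0.644
time: 12.03
eef_pos: [0.5334, 0.2493, 0.0252]
tcp_rot: [0.998, -0.066, 0.0, -0.0]
contact_force: [-2.4, 0.0, 4.9]
opening: 0.643
```

Contact at 4.9 N with TCP z = 0.0252, as expected (0.0032 + 0.022). Releasing and retreating.

```bash
python3 -m jog '{"travel":[[0,0,0],[0,0,0],[0,0,0],[0,0,0],[0,0,0]],"dr":[[0,0,0],[0,0,0],[0,0,0],[0,0,0],[0,0,0]],"jaw":[70,50,30,0,0]}'
python3 -m jog '{"travel":[[0,0,5],[0,0,20],[0,0,35],[0,0,38],[0,0,38]],"dr":[[0,0,0],[0,0,0],[0,0,0],[0,0,0],[0,0,0]],"jaw":[0,0,0,0,0]}'
python3 -m jog '{"travel":[[-35,0,10],[-35,0,0],[-15,0,0],[0,0,0],[0,0,0]],"dr":[[0,0,0],[0,0,0],[0,0,0],[0,0,0],[0,0,0]],"jaw":[0,0,0,0,0]}'
python3 - <<'E'
from h import *
cw=cam("wrist"); a=read_camera("wrist"); sd=read_camera("side")
save("v7.png",np.hstack([cv2.resize(a,(400,300)),cv2.resize(sd[160:340,110:350],(400,300),interpolation=cv2.INTER_CUBIC)]))
for c in blobs(a,(105,120,40),(130,255,255),300):
    r=cv2.minAreaRect(c); b=cv2.boxPoints(r); w=ray(cw,b,0.044)[:,:2]*1000
    print(np.round(b).tolist(),np.round(w).tolist(),np.round(w.mean(0)))
E
```

```text
time: 12.45
eef_pos: [0.533, 0.2491, 0.0241]
tcp_rot: [0.998, -0.066, -0.0, 0.0]
contact_force: [0.0, 0.5, 0.2]
opening: 1.001
time: 12.87
eef_pos: [0.5324, 0.2489, 0.1614]
tcp_rot: [0.998, -0.066, -0.001, 0.0]
contact_force: [-0.2, -0.3, -0.2]
opening: 1.0
time: 13.28
eef_pos: [0.4478, 0.2493, 0.1709]
tcp_rot: [0.998, -0.066, 0.001, -0.0]
contact_force: [0.4, -0.6, 0.0]
opening: 1.002
[[454.0, 9.0], [511.0, 9.0], [511.0, 172.0], [454.0, 172.0]] [[585.0, 55.0], [580.0, 3.0], [433.0, -9.0], [440.0, 49.0]] [510.  24.]
[[208.0, 4.0], [272.0, 4.0], [272.0, 182.0], [208.0, 182.0]] [[615.0, 265.0], [608.0, 211.0], [454.0, 229.0], [462.0, 291.0]] [535. 249.]
```

View pics/v7.png

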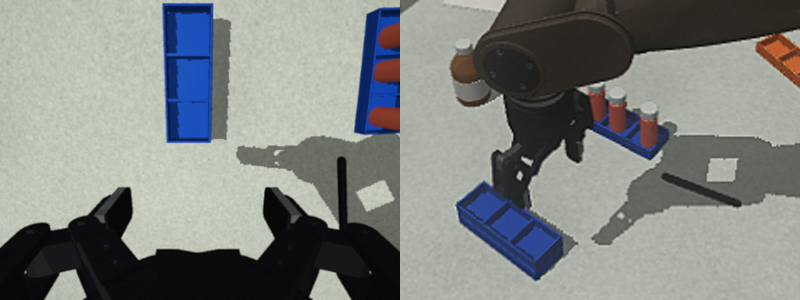

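The stack is square and flat at about (534,249), with the lower tray showing directly beneath. The three vials are upright, and the gripper is clear of everything.

```bash
python3 -c "
from plant import *
print(sign_off())"
```

```text
the job is handed in; nothing more can be done
None
```

The lone vial now stands upright in the free pocket of the tray that held two. The emptied tray is stacked on the other empty tray, running the same way. I handed the job in at about 13 s of the 72 s allowed.

- **Set-downs:** Both were lowered until contact (about 5 N), at the expected heights, then released.
- **Stack:** The last wrist view put the stacked tray's centre at (535, 249) mm. The lower tray had been measured at about (532, 248) mm, so they are within about 3 mm. Both lie at about -7.6° and the side view shows them square and flat.
- **Vials:** The last views showed all three upright, one per pocket, with the gripper open and clear.
- **Bystanders:** The arm never came near the beaker and bottle. I did not re-measure them, and the last views did not show the beaker.

No check failed. The measured tool height wandered by up to about 4 mm just after moves, so I relied on contact force for the final lowering.

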